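# Restart a cross-threaded clamp knob

## Robot

A 7-joint arm with a two-finger parallel gripper is mounted at the origin on a cart in front of the work surface, level with it; the furniture and walls round the work are solid. World frame = base frame: x ahead of the robot, y to its left, z up, the work surface at z = 0. Lengths are in m, angles in rad, forces in N, time in s.
With the tool pointing down it reaches from about 0.4 to 0.85 m from the base axis. Payload 4.5 kg.
Tool frame: the origin (TCP) lies between the finger pads; the fingertips stand 11 mm ahead of it and the grasp point (between the pads) lies 8 mm behind it (env.tcp_to_tips is the distance from the TCP to the fingertips, in m); z points along the fingers, y is the direction in which the jaws open and shut (so a half turn about z gives the same grasp; the last joint's range is limited). The gripper opens to 85 mm and grips with 20 to 120 N. Pads are 22 mm wide; open, the fingers measure 114 mm over their backs; the gripper's body (76 mm by 85 mm) begins 54 mm behind the grasp point. The pads swing forward as they close: fully open they stand 13 mm farther back than shut.
Start: joints at [-1.248, 0.689, -0.195, 1.565, 0.157, 0.902, -0.215], TCP at [0.178, 0.599, 0.242] pointing down, gripper open.
Joint ranges: [-3.01, 3.01], [-0.46, 2.08], [-1.47, 1.51], [0.13, 2.56], [-1, 4.14], [0.04, 2.09], [-2.66, 2.66]. Speed limits (rad/s): [2.57, 2.57, 3.14, 3.14, 3.14, 3.14, 3.14].

## Interface

Orientations are given as a rotation vector (axis times angle).
In Python, from rig import env gives the robot as it stands. The module is installed in compiled form; this text tells all that it offers.
- The arm moves only by the shell command python3 -m inch 'ROWS' [OPENING] [FORCE]. ROWS is JSON, a list of rows, each an object with "linear": the shift along the tool's x, y, z in m, a list of three; "roll": the turn about the tool's z in rad. In form: [{"linear": [tx, ty, tz], "roll": roll}, ...]. A call has 1 to 12 rows; each row is the pose to reach, as a shift and turn from the pose measured when the call began, along the tool's axes at that moment; what a row does not reach only later rows make up. A row lasts 1/8 s, in which the tool goes at most 62.5 mm and 10.7 degrees, less where a joint would pass 70% of its speed; a pose out of reach is approached as far as the arm can. A call with a gripper value outside its range is refused whole. OPENING is the closure, from 0 (fully open) to 1 (shut), set as the call begins (- or left out, the last holds). The fingers move at their own pace and stop on an object; FORCE is the grip in N (left out, the last holds). Time passes only in rows, so rows that repeat a pose let the fingers close. It gives the time, the measured TCP pose, the force and the opening at its end, in the units of the state.
- env.sense(): the state, without advancing time (a new reading comes with each control period).
- env.get_image(name): name is "scene" or "top" or "wrist"; returns a dict with "color" (480x640x3 uint8, blue, green, red), "z_map" (480x640 float32, m along the optical axis (not along the pixel's ray), 0 where there is no reading), "intrinsics" (3x3 intrinsics, pixels), "k1" (the pictures are not rectified: a ray, as slopes to the right and down, at radius r is drawn at 1 + k1 r^2 times it, then the intrinsics apply), "eye" and "rotation" of the camera in the world. Camera axes: x right, y up, looking along -z (the intrinsics and any distortion apply to the point x, -y, -z); pixel columns grow to the right and rows downward; lengths in m; the calibration is good to about 2 mm. A picture is of the moment at which its call begins.
- env.sign_off(): hands the job in, once; it reports no verdict.
Trained networks look in the newest picture that a camera, given by its name, has taken for a name from the list of things; names that differ only in an ending like _2 or _b are one class to them, and where a whole thing is asked for, a point or a joint stands for the part that bears it (a point fixed in the world has none). Each returns a list of dicts, best first, with "confidence" (0 to 1); they miss things now and then, are a little off and sometimes report something else, mostly with a low value. They report only what shows in the picture. A call takes as long as a camera call.
- env.look_for(camera, name): "extent" ([left, top, right, bottom] as shares, 0 to 1, of the picture: columns of its width, rows of its height, round what is visible of it).
- env.spot_point(camera, name): "at" ([row, column] as shares, 0 to 1, of the picture: columns of its width, rows of its height: a listed point, or the origin of a listed thing).
The state is a dict: "clock": time; "joints": joint angles; "qvel": joint speeds; "joint_efforts": joint torques, N m; "ee_pos": TCP position; "eef_rot": TCP orientation; "ft_force": force on the tool from outside, world axes, zero at the start; "torque": the same for the moment, N m; "grip_width": finger opening in m.
Only numpy, scipy, OpenCV 4.12 (cv2) and the standard library are available. Lean on these libraries where they do the work, as an engineer would, in place of code of your own. Each camera call takes 0.05 s, during which the arm holds its last target.

## Task

The clamp knob on the sloping board holder was put on cross-threaded: it stands too high and binds when turned forwards. Do not force it: turn it backwards (anticlockwise) until it drops onto the thread with a click, then turn it forwards (clockwise) as far as it goes so that the strap is down on the boards, and let go. Leave the things standing around it where they are.

Things in the scene. Friction and masses are not known exactly. Their poses are not given: they have to be found in the camera images.
- holder: board holder fixed on the bench: base 150 x 236 mm (x, y), sloping plate above it facing up and to the holder's -x, a stack of board panels on its +y half. Origin: centre of the base's underside, z up, x to the high side. The knob's stud is square to the plate: it leans 30 degrees from vertical, along (-0.5, 0, 0.866) in holder axes. Knob top about 220 mm over the bench, nothing above it
- strap (a joint): travel of knob and clamp strap (steel bar 34 x 172 x 10 mm under the knob, along holder y) down along the stud, m: 0 = up, knob cocked on the thread's end; 0.008 = just dropped onto the thread; 0.012 = down on the boards. Weight and a spring push them down with about 6 N; a knob gripped firmly does not drop until it is let go or pushed down
- knob (a joint): turn in rad, + = forwards = clockwise seen from the knob's top. Starts cocked at -0.5 to -0.1; forwards it then binds at 0. Backwards it passes the thread's end at -1.0 (turn to about -1.15 to be sure) and, if free, drops 8 mm; back stop at -1.35. Once dropped it turns forwards to its stop at 0.30, sinking 3.1 mm per rad. Turning needs about 0.1 N m
- knob_grip (a point): grasp point on the knob's axis, in its black wing bar (84 long, 18 thick, 36 mm high): 14 mm under the bar's top, 22 mm over the steel hub (36 mm across) below. z = axis, outwards, 30 degrees from vertical; x along the bar; y across it, the 18 mm to grip. At joint value -0.4 x points straight up the slope. Turns and sinks with the knob
- jar: bystander: round jar, 61 mm diameter, 53 mm high, just off the low (-x), +y corner of the holder; origin at the centre of its underside
- driver: bystander: screwdriver lying on the bench beside the holder at its -y side, 191 mm long, 30 mm high; origin at the centre of its underside, y along it
- pack: bystander: upright pack of boards 90 x 71 x 101 mm at the far right; origin at the centre of its underside
- carrier: bystander: black carrier pack 52 x 118 x 50 mm at the left; origin at the centre of its underside

How it is judged:
On the way:
1. the knob is turned backwards past the end of the thread and drops onto it (strap at least 6 mm lower) (value of joint knob below -0.9 rad and value of joint strap above 0.006 m), for 0.1 s.
At the end, for the whole second after the job is handed in: the knob, after its click, is turned forwards to within 0.18 rad (10 degrees) of its stop, the strap is at least 10.5 mm down, on the boards, and the knob is at rest (value of joint knob above 0.12 rad and value of joint strap above 0.0105 m and velocity of joint knob between -0.05 and 0.05 rad/s); the robot touches nothing.
It fails at once if the cross-threaded knob is forced forwards past the point where it binds (value of joint knob above 0.12 rad and value of joint strap below 0.003 m).
It fails at once if a thing standing around is moved by more than 30 mm (distance of any of jar, driver, pack, carrier from where it was at the start of the episode above 0.03 m).
It also fails if it takes over 40 s, if anything falls off the work surface, if the arm or the gripper's body presses on something with over 40 N, if the wrist force passes 120 N, or if a joint passes its speed limit or range.

## Working session

There is one attempt and no reset: what is moved stays moved. The work goes in short steps, Python scripts to look and compute and a shell command to move; the robot and the scene stay as the last step left them, time stands still between calls to the robot, and variables do not carry over. Pictures are saved under pics/ and viewed, and the job is handed in when it is done.

```bash
mkdir -p pics; ls
python3 - <<'E'
from rig import env
import cv2,numpy as np
s=env.sense()
for k,v in s.items(): print(k,np.round(v,4))
for n in ["scene","top","wrist"]:
    d=env.get_image(n); cv2.imwrite(f"pics/{n}0.png",d["color"])
    print(n,d["intrinsics"].tolist(),d["k1"],d["eye"],np.round(d["rotation"],3).tolist())
    for t in ["holder","knob_grip","knob","strap","jar","driver","pack","carrier"]:
        p=env.spot_point(n,t)
        print(t,[(round(q["confidence"],2),np.round(np.array(q["at"])*[480,640],0).tolist()) for q in p[:2]])
E
```

```text
pics
clock 0.0
joints [-1.2482  0.69   -0.1945  1.5664  0.1573  0.9025 -0.2151]
qvel [-0.001  -0.0001  0.0006  0.0005  0.0002 -0.0006 -0.0013]
joint_efforts [ 0.00000e+00 -5.39612e+01 -1.26650e+00 -1.58542e+01  9.10000e-03
  9.30000e-03  0.00000e+00]
ee_pos [0.1778 0.5985 0.2415]
eef_rot [-4.5180e-01 -3.1088e+00  2.9000e-03]
ft_force [-0.3672 -0.2648 -0.8663]
torque [-0.0741  0.0141  0.0292]
grip_width 0.0854
scene [[564.8520071604607, 0.0, 317.65682532523016], [0.0, 564.8520071604607, 241.79846119751613], [0.0, 0.0, 1.0]] -0.033482366880455194 [-0.09125388 -1.02729951  0.69933147] [1.107, -0.286, -0.483]
holder [(0.9, [274.0, 330.0])]
knob_grip []Traceback (most recent call last):
  File "<stdin>", line 9, in <module>
ValueError: it knows: carrier, driver, holder, jar, knob_grip, pack
```

```bash
cat > h.py <<'E'
from rig import env
import cv2,numpy as np
from scipy.spatial.transform import Rotation as R
def cam(n):
    d=env.get_image(n); return d
def pix2w(d,row,col,z=None):
    K=d["intrinsics"]; dist=np.array([d["k1"],0,0,0,0.])
    u=cv2.undistortPoints(np.array([[[col,row]]],float),K,dist)[0,0]
    if z is None:
        r,c=int(round(row)),int(round(col)); p=d["z_map"][max(r-1,0):r+2,max(c-1,0):c+2]; z=np.median(p[p>0]) if (p>0).any() else np.nan
    return R.from_rotvec(d["rotation"]).apply(np.array([u[0],-u[1],-1])*z)+d["eye"]
def cloud(d):
    K=d["intrinsics"]; dist=np.array([d["k1"],0,0,0,0.])
    H,W=d["z_map"].shape; cc,rr=np.meshgrid(np.arange(W),np.arange(H))
    u=cv2.undistortPoints(np.stack([cc,rr],-1).reshape(-1,1,2).astype(float),K,dist)[:,0]
    z=d["z_map"].reshape(-1,1)
    P=R.from_rotvec(d["rotation"]).apply(np.c_[u[:,0],-u[:,1],-np.ones(len(u))]*z)+d["eye"]
    P[z[:,0]==0]=np.nan
    return P.reshape(H,W,3)
def proj(d,P):
    p=R.from_rotvec(d["rotation"]).inv().apply(np.atleast_2d(P)-d["eye"]); s=np.c_[p[:,0],-p[:,1]]/-p[:,2:3]
    s=s*(1+d["k1"]*(s**2).sum(1,keepdims=True)); K=d["intrinsics"]
    return s*[K[0,0],K[1,1]]+[K[0,2],K[1,2]]
E
python3 - <<'E'
from h import *
for n in ["scene","top","wrist"]:
    d=cam(n); cv2.imwrite(f"pics/{n}0.png",d["color"])
    print(n,np.round(d["eye"],3),(R.from_rotvec(d["rotation"]).as_matrix()@[0,0,-1]).round(2))
    for t in ["holder","knob_grip","jar","driver","pack","carrier"]:
        for q in env.spot_point(n,t)[:2]:
            rc=np.array(q["at"])*[480,640]
            print(t,round(q["confidence"],2),rc.round(),pix2w(d,*rc).round(3))
E
```

```text
scene [-0.091 -1.027  0.699] [ 0.45  0.78 -0.43]
holder 0.83 [275. 330.] [0.538 0.002 0.041]
holder 0.46 [243. 216.] [0.379 0.352 0.027]
knob_grip 0.64 [233. 320.] [0.518 0.014 0.155]
jar 0.63 [259. 263.] [0.455 0.211 0.018]
driver 0.84 [300. 359.] [ 0.558 -0.093  0.014]
pack 0.74 [345. 463.] [ 0.617 -0.371  0.031]
carrier 0.83 [242. 217.] [0.381 0.353 0.03 ]
top [0.315 0.044 1.237] [ 0.2  -0.01 -0.98]
holder 0.73 [232. 309.] [0.551 0.071 0.122]
knob_grip 0.8 [244. 329.] [0.514 0.022 0.167]
driver 0.46 [272. 247.] [0.455 0.227 0.053]
pack 0.8 [211. 456.] [ 0.624 -0.306  0.084]
carrier 0.73 [297. 181.] [0.387 0.392 0.051]
wrist [0.099 0.623 0.374] [ 0.3  -0.09 -0.95]
holder 0.25 [399. 226.] [0.368 0.429 0.034]
jar 0.55 [461. 129.] [0.441 0.258 0.019]
carrier 0.85 [396. 228.] [0.368 0.43  0.03 ]
```

View pics/scene0.png

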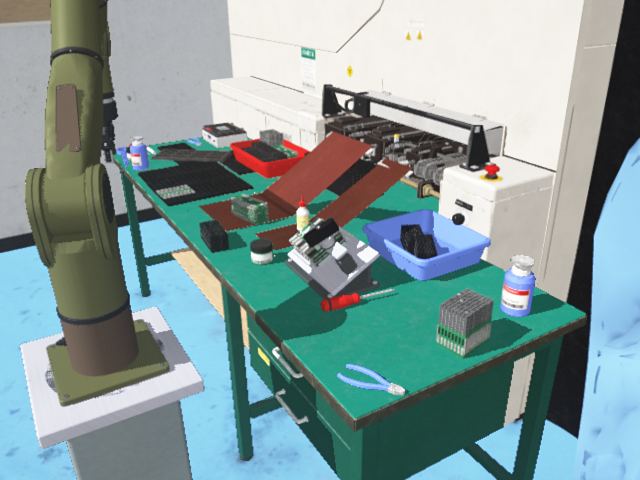

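View pics/top0.png

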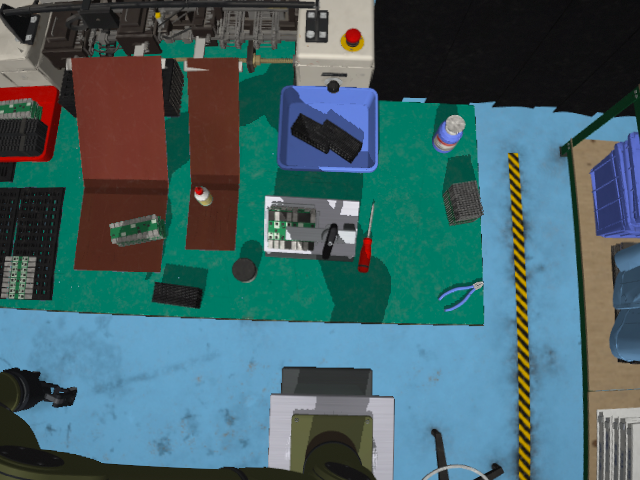

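View pics/wrist0.png

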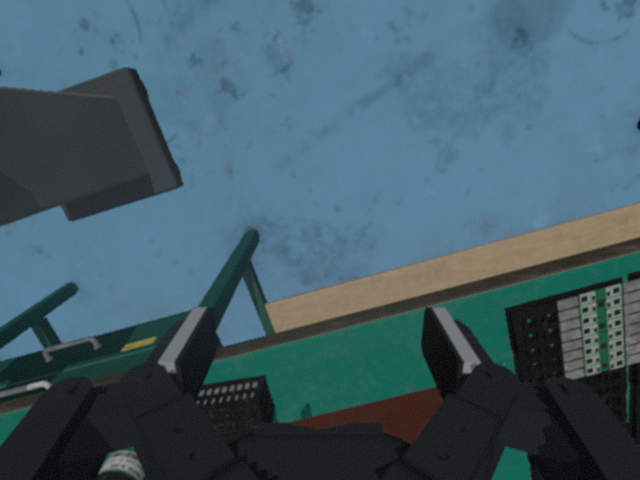

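Run:
```python
from h import *
d=cam("top"); a=d["color"][170:300,230:400]; A=cv2.resize(a,(680,520),interpolation=cv2.INTER_CUBIC)
cv2.imwrite("pics/topc.png",A)
P=cloud(d); np.save("top.npy",P)
d2=cam("scene"); a=d2["color"][190:320,240:410]; cv2.imwrite("pics/scc.png",cv2.resize(a,(680,520),interpolation=cv2.INTER_CUBIC))
Z=P[170:300,230:400,2]; v=np.clip(Z/0.24,0,1); cv2.imwrite("pics/topz.png",cv2.applyColorMap(cv2.resize((np.nan_to_num(v)*255).astype(np.uint8),(680,520),interpolation=cv2.INTER_NEAREST),cv2.COLORMAP_JET))
print(np.nanmax(Z))
c=d["color"].astype(int)
for q in range(196,270,4): print(q,(P[q,260:364:4,2]*1000).round().tolist())
```

```text
0.18978818618447302
196 [-1.0, 3.0, 96.0, 99.0, 95.0, 95.0, 90.0, 2.0, 1.0, 1.0, -2.0, -4.0, -2.0, -1.0, 5.0, -5.0, -10.0, -2.0, 0.0, -1.0, -4.0, -0.0, -2.0, -2.0, 2.0, 4.0]
200 [-2.0, 91.0, 93.0, 95.0, 92.0, 93.0, 94.0, 91.0, 95.0, 98.0, 96.0, 98.0, 98.0, 97.0, 102.0, 98.0, 98.0, 101.0, 98.0, 97.0, 93.0, 98.0, 90.0, 89.0, -5.0, 1.0]
204 [1.0, 81.0, 92.0, 100.0, 97.0, 103.0, 96.0, 99.0, 98.0, 105.0, 101.0, 96.0, 94.0, 90.0, 91.0, 93.0, 93.0, 93.0, 91.0, 95.0, 96.0, 94.0, 92.0, 91.0, 95.0, 2.0]
208 [-2.0, 80.0, 86.0, 113.0, 108.0, 93.0, 98.0, 106.0, 82.0, 99.0, 93.0, 86.0, 96.0, 84.0, 84.0, 86.0, 90.0, 87.0, 88.0, 87.0, 88.0, 94.0, 93.0, 89.0, 89.0, 3.0]
212 [-0.0, 75.0, 114.0, 120.0, 123.0, 119.0, 120.0, 117.0, 117.0, 121.0, 118.0, 115.0, 118.0, 121.0, 81.0, 78.0, 86.0, 83.0, 84.0, 86.0, 84.0, 85.0, 82.0, 85.0, 85.0, 1.0]
216 [2.0, 76.0, 115.0, 113.0, 120.0, 112.0, 115.0, 120.0, 119.0, 120.0, 114.0, 114.0, 118.0, 120.0, 78.0, 75.0, 80.0, 81.0, 80.0, 80.0, 79.0, 81.0, 80.0, 79.0, 78.0, 2.0]
220 [1.0, 63.0, 110.0, 105.0, 111.0, 107.0, 113.0, 111.0, 108.0, 112.0, 113.0, 105.0, 109.0, 11
[... 1352 characters left out ...]
 23.0, 27.0, 31.0, 29.0, 31.0, 154.0, 154.0, 28.0, 30.0, 25.0, 33.0, 30.0, 28.0, -2.0, 15.0]
256 [4.0, -2.0, 9.0, 12.0, 8.0, 8.0, 9.0, 12.0, 11.0, 10.0, 8.0, 9.0, 13.0, 12.0, 7.0, 8.0, 149.0, 153.0, 11.0, 10.0, 8.0, 8.0, 26.0, 27.0, -2.0, 17.0]
260 [1.0, -5.0, -1.0, -1.0, -4.0, 2.0, -2.0, -1.0, -4.0, -5.0, -3.0, 3.0, -2.0, -3.0, -0.0, 0.0, 2.0, 7.0, 11.0, 11.0, 12.0, 7.0, 5.0, 13.0, 2.0, 23.0]
264 [-3.0, -2.0, -1.0, 3.0, -1.0, 1.0, 0.0, -4.0, 1.0, -0.0, -4.0, -5.0, -3.0, 2.0, -1.0, 2.0, -3.0, 0.0, -2.0, 2.0, -3.0, -5.0, -0.0, -5.0, -0.0, 25.0]
268 [1.0, 1.0, 2.0, -2.0, 2.0, -3.0, -1.0, -1.0, -0.0, 5.0, -3.0, 1.0, -2.0, -0.0, -1.0, nan, -1.0, -2.0, -2.0, 1.0, -5.0, 1.0, -1.0, 0.0, -2.0, 28.0]
```

View pics/topc.png

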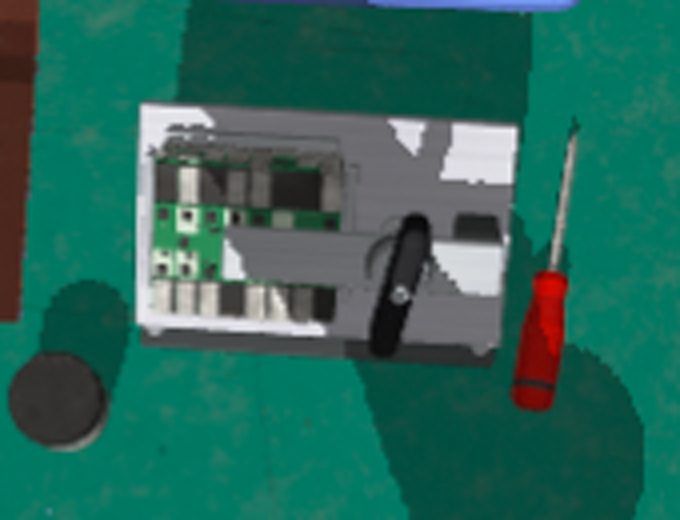

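View pics/scc.png

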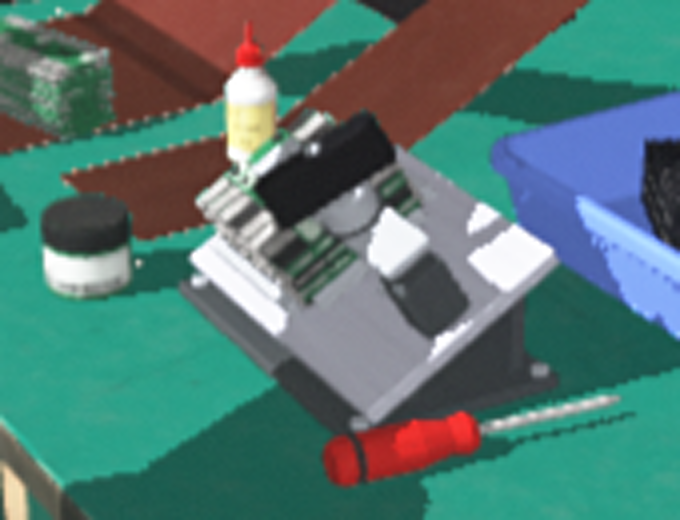

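View pics/topz.png

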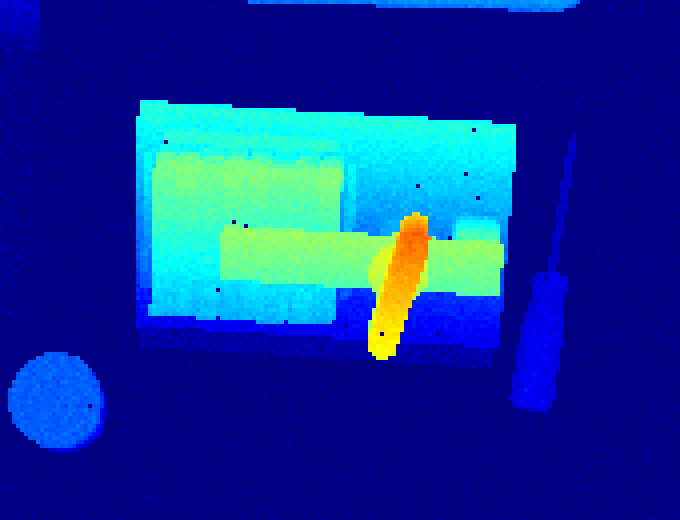

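```bash
cat > knob.py <<'E'
from h import *
def strapyaw(P,rows=(222,245),cols=(280,362)):
    pass
def bar(d,axis=None):
    """points on top of wing bar: z>0.135 near the knob"""
    P=cloud(d).reshape(-1,3); m=(P[:,2]>0.142)&(np.abs(P[:,0]-0.515)<0.09)&(np.abs(P[:,1]-0.02)<0.09)
    return P[m]
E
python3 - <<'E'
from knob import *
d=cam("top"); P=cloud(d)
Q=bar(d); print(len(Q),Q.min(0),Q.max(0))
c=Q.mean(0); U,S,V=np.linalg.svd(Q-c); print(c.round(4),S,V.round(3))
# high edge & low edge of holder plate: yaw
pts=[]
for col in range(270,355):
    z=P[180:225,col,2]; r=180+np.argmax(z>0.06); pts.append(P[r+1,col,:2])
pts=np.array(pts); f=np.polyfit(pts[:,1],pts[:,0],1); print("back edge dx/dy",f, np.degrees(np.arctan(-f[0])))
print(pts[[0,-1]])
m=(P[:,:,2]>0.103)&(P[:,:,2]<0.135); 
M=np.zeros(m.shape,bool);M[222:246,333:358]=1;M[222:240,290:322]=1
# right end of strap: rows>=226, z above plate
for col in list(range(290,320,4))+list(range(342,356,2)):
    rr=[r for r in range(222,250) if 0.104<P[r,col,2]<0.135]
    print(col,rr[0],rr[-1],P[rr[0],col].round(3),P[rr[-1],col].round(3))
E
```

```text
299 [0.48127357 0.00473862 0.14257056] [0.56622635 0.03771226 0.18722788]
[0.5211 0.0217 0.1661] [0.42005598 0.1351183  0.08403385] [[-0.89   0.24  -0.387]
 [ 0.453  0.372 -0.81 ]
 [ 0.051  0.897  0.44 ]]
back edge dx/dy [0.03163123 0.63851769] -1.81173192842501
[[ 0.64464469  0.17270021]
 [ 0.63531852 -0.03956184]]
290 222 239 [0.577 0.119 0.106] [0.533 0.116 0.116]
294 222 239 [0.576 0.109 0.112] [0.534 0.107 0.109]
298 222 240 [0.577 0.099 0.11 ] [0.531 0.097 0.114]
302 222 240 [0.578 0.089 0.108] [0.532 0.087 0.112]
306 222 240 [0.578 0.079 0.111] [0.533 0.078 0.11 ]
310 222 240 [0.577 0.069 0.115] [0.533 0.068 0.109]
314 222 241 [0.578 0.059 0.112] [0.53  0.058 0.112]
318 228 241 [0.561 0.049 0.12 ] [0.531 0.048 0.11 ]
342 230 242 [ 0.557 -0.01   0.125] [ 0.53  -0.011  0.11 ]
344 228 243 [ 0.566 -0.015  0.107] [ 0.528 -0.016  0.111]
346 228 243 [ 0.567 -0.02   0.106] [ 0.528 -0.021  0.109]
348 228 243 [ 0.567 -0.025  0.105] [ 0.529 -0.026  0.105]
350 228 243 [ 0.567 -0.03   0.104] [ 0.527 -0.03   0.114]
352 229 243 [ 0.564 -0.035  0.107] [ 0.528 -0.035  0.11 ]
354 229 243 [ 0.563 -0.04   0.111] [ 0.529 -0.04   0.109]
```

```bash
cat >> knob.py <<'E'
psi=np.radians(-1.7)
Rz=R.from_euler('z',psi).as_matrix()
n=Rz@[-.5,0,.75**.5]; us=Rz@[.75**.5,0,.5]; vs=Rz@[0,1,0]
def fit(d,tol=0.006):
    Q=bar(d); h=Q@n
    ht=np.percentile(h,85); 
    for _ in range(5): ht=np.median(h[abs(h-ht)<tol])
    T=Q[abs(h-ht)<tol]; a=np.c_[T@us,T@vs]
    rc=cv2.minAreaRect(a.astype(np.float32)*1000)
    c=a.mean(0); U,S,V=np.linalg.svd(a-c); ang=np.arctan2(V[0,1],V[0,0]); ang=(ang+np.pi/2)%np.pi-np.pi/2
    ctr=np.array(rc[0])/1000
    G=ctr[0]*us+ctr[1]*vs+(ht-0.014)*n
    # ang: from us toward vs = anticlockwise positive -> joint = -0.4-ang
    return G,-0.4-ang,dict(n=len(T),ht=ht,rect=rc,ctr=ctr,mean=c)
E
python3 - <<'E'
from knob import *
for c in ["top","scene"]:
  for _ in range(2):
    d=cam(c); print(c,fit(d))
d=cam("top")
G,q,_=fit(d)
print(proj(d,G))
E
```

```text
top (array([0.52231634, 0.02167407, 0.15390289]), np.float64(-0.1694927639348066), {'n': 254, 'ht': np.float64(-0.11343791503776432), 'rect': ((528.5347290039062, 37.159698486328125), (18.03206443786621, 82.844482421875), 76.1134033203125), 'ctr': array([0.52853473, 0.0371597 ]), 'mean': array([0.53011621, 0.03707786])})
top (array([0.52289175, 0.02156555, 0.15467797]), np.float64(-0.17203589961657928), {'n': 247, 'ht': np.float64(-0.11305586936287182), 'rect': ((529.4231567382812, 37.068294525146484), (17.66280746459961, 82.70064544677734), 76.97808837890625), 'ctr': array([0.52942316, 0.03706829]), 'mean': array([0.52977254, 0.03717649])})
scene (array([0.52264593, 0.01839545, 0.15422301]), np.float64(-0.17069418221334554), {'n': 218, 'ht': np.float64(-0.11337403844035437), 'rect': ((529.0643310546875, 33.892295837402344), (21.163137435913086, 83.02996826171875), 78.47012329101562), 'ctr': array([0.52906433, 0.0338923 ]), 'mean': array([0.52876247, 0.03300878])})
scene (array([0.52272417, 0.01874812, 0.15417709]), np.float64(-0.17670475062908653), {'n': 214, 'ht': np.float64(-0.11344768507958443), 'rect': ((529.1000366210938, 34.24713134765625), (26.961711883544922, 83.40794372558594), 77.41503143310547), 'ctr': array([0.52910004, 0.03424713]), 'mean': array([0.527821  , 0.03298948])})
[[329.19241027 241.37129721]]
```

```bash
cat > plan.py <<'E'
from knob import *
import sys
G0=np.array([.5226,.0203,.154]); q0=-.17
def target(q,drop=0,s=-.03,dz=-.0035,push=0):
    """TCP pose for straddling low end at knob angle q; push: extra along +jaw-normal (holder +y ish)"""
    ang=-.4-q; e=np.cos(ang)*us+np.sin(ang)*vs
    p=G0-drop*n+s*e; head=np.arctan2(e[1],e[0])
    p=p+[0,0,dz]; p=p+push*np.array([-np.sin(head),np.cos(head),0])
    return p,head
def delta(p,head):
    s=env.sense(); Rt=R.from_rotvec(s["eef_rot"]); M=Rt.as_matrix()
    lin=M.T@(p-s["ee_pos"])
    # desired tool x heading = head (mod pi); roll about tool z (down): heading decreases with +roll
    cur=np.arctan2(M[1,0],M[0,0]); roll=-(head-cur)
    roll=(roll+np.pi/2)%np.pi-np.pi/2
    return lin,roll,M
E
python3 - <<'E'
from plan import *
p,h=target(-.17)
for hh in (.05,0):
    l,r,M=delta(p+[0,0,hh],h); print(p,np.degrees(h),l.round(4),round(r,4))
print(M.round(3)); s=env.sense(); print(s["clock"],s["joints"].round(3))
E
```

```text
[0.49751744 0.02788677 0.135895  ] -16.829090235822207 [-0.469  -0.4566  0.0564] 0.005
[0.49751744 0.02788677 0.135895  ] -16.829090235822207 [-0.469  -0.4566  0.1064] 0.005
[[-0.959  0.285 -0.   ]
 [ 0.285  0.959  0.   ]
 [ 0.     0.    -1.   ]]
1.6 [-1.248  0.689 -0.195  1.565  0.157  0.903 -0.215]
```

```bash
python3 -m inch '[{"linear":[-0.04,-0.04,0],"roll":0},{"linear":[-0.085,-0.083,0],"roll":0},{"linear":[-0.128,-0.125,0],"roll":0},{"linear":[-0.171,-0.167,0],"roll":0},{"linear":[-0.214,-0.208,0],"roll":0},{"linear":[-0.257,-0.25,0],"roll":0},{"linear":[-0.3,-0.292,0],"roll":0},{"linear":[-0.343,-0.334,0],"roll":0},{"linear":[-0.386,-0.376,0],"roll":0},{"linear":[-0.429,-0.418,0],"roll":0},{"linear":[-0.469,-0.457,0],"roll":0},{"linear":[-0.469,-0.457,0],"roll":0}]' 0.55 20
python3 - <<'E'
from plan import *
p,h=target(-.17)
l,r,M=delta(p,h); print(l.round(4),round(r,4)); s=env.sense(); print(s["clock"],s["ft_force"].round(1),s["grip_width"],s["qvel"].round(2))
print(M.round(2))
d=cam("wrist");cv2.imwrite("pics/w1.png",d["color"])
d=cam("scene");cv2.imwrite("pics/s1.png",cv2.resize(d["color"][120:360,200:520],(800,600)))
E
```

```text
clock: 3.1
ee_pos: [0.4994, 0.0219, 0.2421]
eef_rot: [0.468, 3.105, -0.003]
ft_force: [-0.5, 0.8, -0.1]
grip_width: 0.0381
[0.0038 0.0054 0.1062] -0.0052
3.1 [-0.5  0.8 -0.1] 0.038090015446144376 [-0.07 -0.02 -0.08  0.05 -0.03 -0.01 -0.03]
[[-0.96  0.29  0.  ]
 [ 0.29  0.96 -0.  ]
 [-0.   -0.   -1.  ]]
```

View pics/w1.png

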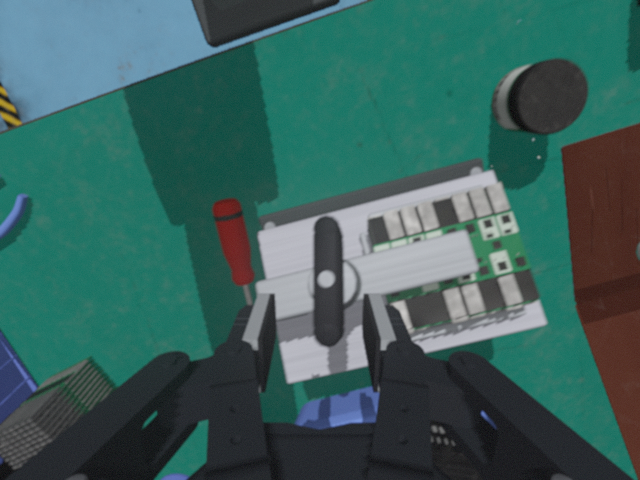

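View pics/s1.png

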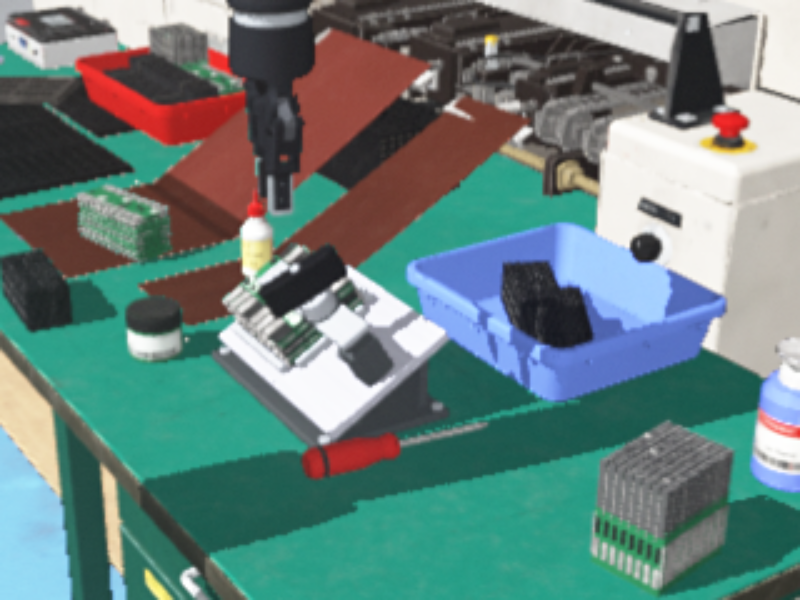

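```bash
python3 -m inch '[{"linear":[0.003,0.004,0.02],"roll":0},{"linear":[0.004,0.005,0.045],"roll":-0.005},{"linear":[0.004,0.005,0.07],"roll":-0.005},{"linear":[0.004,0.005,0.09],"roll":-0.005},{"linear":[0.004,0.005,0.106],"roll":-0.005},{"linear":[0.004,0.005,0.106],"roll":-0.005}]'
python3 - <<'E'
from plan import *
p,h=target(-.17)
l,r,M=delta(p,h); print(l.round(4),round(r,4)); s=env.sense(); print(s["clock"],s["ft_force"].round(1),s["grip_width"])
for q in (-.17,-.4,-.6,-.8,-1.,-1.15,-1.25):
    l,r,M=delta(*target(q,push=-.005)); print(q,l.round(4),round(r,3))
d=cam("wrist");cv2.imwrite("pics/w2.png",d["color"])
d=cam("scene");cv2.imwrite("pics/s2.png",cv2.resize(d["color"][180:300,240:400],(800,600)))
E
```

```text
clock: 3.95
ee_pos: [0.4938, 0.0352, 0.1356]
eef_rot: [-0.441, -3.108, -0.001]
ft_force: [-0.6, 0.4, -0.0]
grip_width: 0.0385
[-0.0056 -0.006  -0.0003] 0.012
3.95 [-0.6  0.4 -0. ] 0.03846778928670525
-0.17 [-0.0056 -0.011  -0.0003] 0.012
-0.4 [-0.0079 -0.0176  0.0001] -0.252
-0.6 [-0.011  -0.0229 -0.0002] -0.482
-0.8 [-0.0148 -0.0274 -0.0011] -0.706
-1.0 [-0.0193 -0.0311 -0.0026] -0.921
-1.15 [-0.0229 -0.0332 -0.004 ] -1.074
-1.25 [-0.0255 -0.0344 -0.0051] -1.173
```

View pics/w2.png

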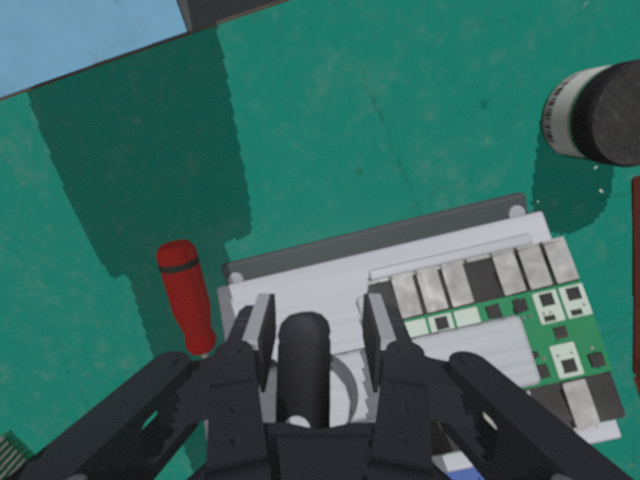

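View pics/s2.png

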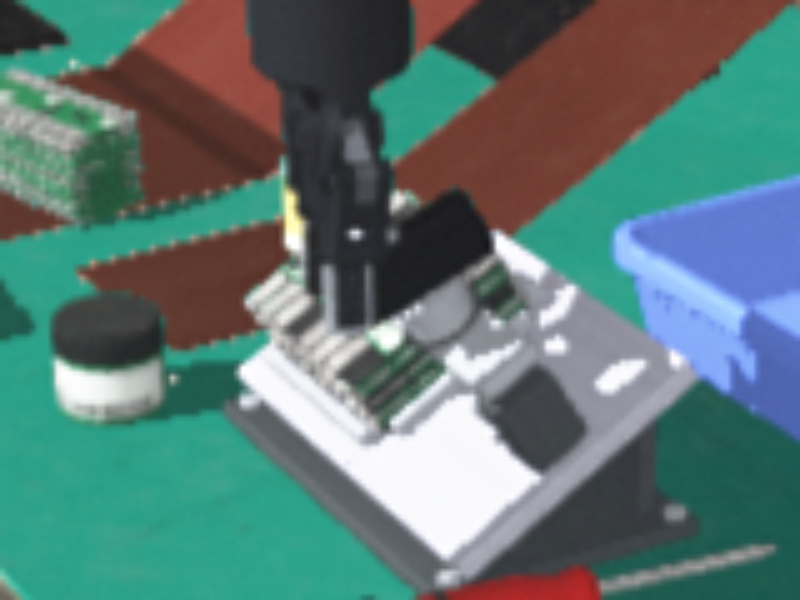

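```bash
python3 -m inch '[{"linear":[-0.0056,-0.011,0],"roll":0.01},{"linear":[-0.007,-0.015,0],"roll":-0.13},{"linear":[-0.008,-0.0185,0],"roll":-0.27},{"linear":[-0.0095,-0.021,0],"roll":-0.38},{"linear":[-0.011,-0.024,0],"roll":-0.48},{"linear":[-0.011,-0.024,0],"roll":-0.48}]'
python3 - <<'E'
from plan import *
s=env.sense(); print(s["clock"],s["ft_force"].round(1),s["torque"].round(2),s["grip_width"],s["joints"].round(2))
for q in (-.6,-.8,-1.,-1.15,-1.25):
    l,r,M=delta(*target(q,push=-.006)); print(q,l.round(4),round(r,3))
d=cam("wrist");cv2.imwrite("pics/w3.png",d["color"])
E
```

```text
clock: 4.8
ee_pos: [0.4997, 0.0083, 0.1373]
eef_rot: [-0.305, 3.124, 0.003]
ft_force: [1.2, 1.8, -0.6]
grip_width: 0.0384
4.8 [ 1.2  1.8 -0.6] [ 0.39 -0.19 -0.05] 0.03835267337885778 [ 0.1   0.71 -0.33  2.03  0.49  0.47  1.17]
-0.6 [0.0013 0.0011 0.0015] -0.005
-0.8 [-0.0002 -0.0046  0.0006] -0.23
-1.0 [-0.0027 -0.0099 -0.0008] -0.444
-1.15 [-0.0051 -0.0134 -0.0022] -0.597
-1.25 [-0.0069 -0.0155 -0.0033] -0.696
```

View pics/w3.png

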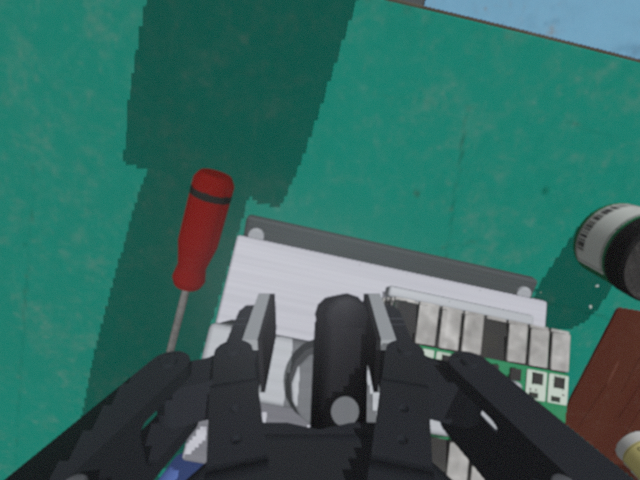

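```bash
python3 -m inch '[{"linear":[0,-0.0035,0.0005],"roll":-0.12},{"linear":[0,-0.0055,0],"roll":-0.24},{"linear":[-0.0015,-0.008,0],"roll":-0.35},{"linear":[-0.003,-0.011,0],"roll":-0.46},{"linear":[-0.005,-0.014,-0.001],"roll":-0.58},{"linear":[-0.006,-0.0155,-0.002],"roll":-0.64},{"linear":[-0.006,-0.0155,-0.002],"roll":-0.64},{"linear":[-0.006,-0.0155,-0.002],"roll":-0.64}]'
python3 - <<'E'
from plan import *
s=env.sense(); print(s["clock"],s["ft_force"].round(1),s["torque"].round(2),s["grip_width"],s["joints"].round(2))
for q in (-1.15,-1.25):
    l,r,M=delta(*target(q,push=-.006)); print(q,l.round(4),round(r,3))
d=cam("wrist");cv2.imwrite("pics/w4.png",d["color"])
d=cam("scene");cv2.imwrite("pics/s4.png",cv2.resize(d["color"][180:300,240:400],(800,600)))
E
```

```text
clock: 5.85
ee_pos: [0.5079, -0.006, 0.1393]
eef_rot: [-1.269, 2.872, 0.001]
ft_force: [-1.7, 2.4, 0.6]
grip_width: 0.0387
5.85 [-1.7  2.4  0.6] [ 0.38  0.28 -0.03] 0.038656661486937326 [ 0.24  0.75 -0.52  2.    0.67  0.57  1.65]
-1.15 [-0.0012  0.002  -0.0002] 0.04
-1.25 [-0.0014 -0.0008 -0.0013] -0.058
```

View pics/w4.png

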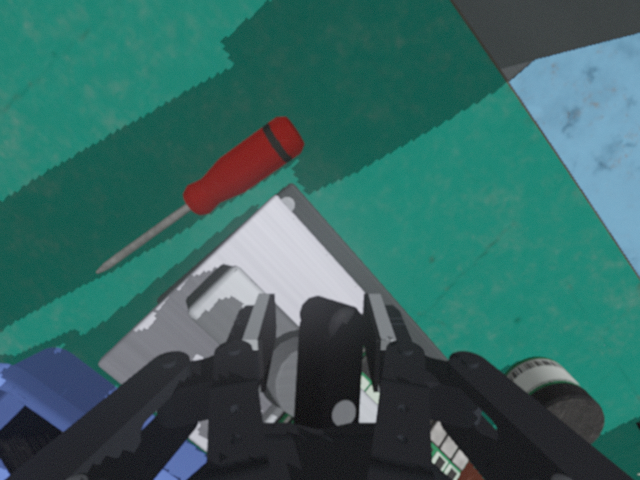

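View pics/s4.png

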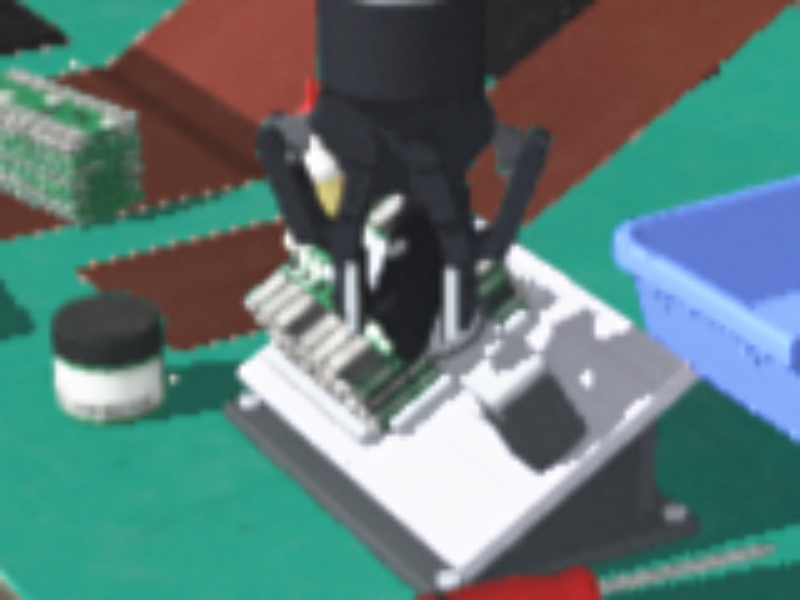

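```bash
cat > wf.py <<'E'
from plan import *
def wfit(cam_="wrist"):
    d=cam(cam_); P=cloud(d); c=d["color"].astype(int)
    if cam_=="wrist": sub=P[290:425,278:362].reshape(-1,3)
    else: sub=P.reshape(-1,3)
    sub=sub[np.isfinite(sub[:,0])]
    a=np.c_[sub@us,sub@vs]-[G0@us,G0@vs]; h=sub@n-G0@n
    k=(np.hypot(a[:,0],a[:,1])<.046)&(h>-.003)&(h<.03); a,h,sub=a[k],h[k],sub[k]
    hs=np.histogram(h,np.arange(-.004,.03,.002)); 
    ht=hs[1][np.argmax(hs[0])]+.001
    for _ in range(5): ht=np.median(h[abs(h-ht)<.003])
    T=a[abs(h-ht)<.003]
    U,S,V=np.linalg.svd(T-T.mean(0),full_matrices=False); ang=np.arctan2(V[0,1],V[0,0]); ang=(ang+np.pi/2)%np.pi-np.pi/2
    w=T@[-np.sin(ang),np.cos(ang)]
    print(cam_,"n",len(T),"drop mm",round((.014-ht)*1000,1),"knob",round(-.4-ang,3),"hist",hs[0].tolist(),"offset",(T.mean(0)*1000).round(1), "w",np.percentile(w,[2,98]).round(4))
wfit("wrist"); wfit("top"); wfit("scene")
E
python3 wf.py
```

```text
wrist n 4488 drop mm 7.5 knob -1.132 hist [106, 276, 253, 403, 1204, 3098, 52, 0, 0, 0, 0, 0, 0, 0, 0, 0] offset [-13.  -12.8] w [-0.008   0.0078]
top n 51 drop mm 7.5 knob -0.978 hist [0, 1, 1, 5, 17, 25, 9, 4, 1, 0, 1, 0, 0, 0, 0, 0] offset [16.4 20. ] w [0.0016 0.0128]
scene n 152 drop mm 6.9 knob -1.091 hist [7, 15, 16, 19, 45, 62, 42, 15, 10, 5, 7, 10, 8, 7, 11, 9] offset [-5.6 -5.8] w [-0.0107  0.0106]
```

Run:
```python
from plan import *
for q in (-1.13,-.9,-.6,-.4,-.2,0,.15,.3):
    D=.0083+.0031*(q+1.0) if q>-1 else .008
    l,r,M=delta(*target(q,drop=D,push=.005)); print(q,round(D,4),l.round(4),round(r,3))
```

```text
-1.13 0.008 [-0.0044  0.0105  0.0069] 0.062
-0.9 0.0086 [-0.0078  0.0163  0.0094] 0.301
-0.6 0.0095 [-0.0143  0.0227  0.0117] 0.633
-0.4 0.0102 [-0.0195  0.026   0.0126] 0.863
-0.2 0.0108 [-0.0252  0.0283  0.0128] 1.093
0 0.0114 [-0.0312  0.0295  0.0125] 1.318
0.15 0.0119 [-0.0356  0.0298  0.0119] 1.479
0.3 0.0123 [-0.0401  0.0295  0.011 ] -1.507
```

```bash
python3 -m inch '[{"linear":[-0.003,0.003,0.006],"roll":0},{"linear":[-0.0045,0.0105,0.008],"roll":0.08},{"linear":[-0.006,0.0135,0.009],"roll":0.19},{"linear":[-0.008,0.0165,0.0095],"roll":0.31},{"linear":[-0.01,0.0185,0.01],"roll":0.42},{"linear":[-0.012,0.0207,0.011],"roll":0.53},{"linear":[-0.0143,0.0227,0.0115],"roll":0.63},{"linear":[-0.0168,0.0245,0.012],"roll":0.75},{"linear":[-0.0195,0.026,0.0125],"roll":0.86},{"linear":[-0.0195,0.026,0.0125],"roll":0.86}]'
python3 - <<'E'
from plan import *
s=env.sense(); print(s["clock"],s["ft_force"].round(1),s["torque"].round(2),s["grip_width"],s["joints"].round(2))
for q in (-.4,-.2,0,.15,.3,.4):
    D=.0083+.0031*(q+1.0)
    l,r,M=delta(*target(q,drop=D,push=.006)); print(q,round(D,4),l.round(4),round(r,3))
d=cam("wrist");cv2.imwrite("pics/w5.png",d["color"])
E
python3 wf.py
```

```text
clock: 7.35
ee_pos: [0.5024, 0.0253, 0.1265]
eef_rot: [0.04, 3.139, -0.001]
ft_force: [1.5, -2.9, -0.9]
grip_width: 0.0385
7.35 [ 1.5 -2.9 -0.9] [-0.46 -0.2   0.02] 0.038457013809694816 [ 0.02  0.73 -0.26  2.03  0.42  0.43  0.98]
-0.4 0.0102 [ 0.0005  0.0017 -0.0002] 0.004
-0.2 0.0108 [-0.0017  0.0074  0.    ] 0.234
0 0.0114 [-0.0048  0.0127 -0.0003] 0.458
0.15 0.0119 [-0.0077  0.0162 -0.0009] 0.62
0.3 0.0123 [-0.0109  0.0192 -0.0018] 0.776
0.4 0.0126 [-0.0133  0.021  -0.0026] 0.875
wrist n 5315 drop mm 8.6 knob -0.558 hist [2, 9, 79, 530, 3786, 1051, 2, 0, 0, 0, 0, 0, 0, 0, 0, 0] offset [-17.7  -1.9] w [-0.0073  0.0084]
top n 6 drop mm -12.9 knob -0.988 hist [0, 0, 0, 0, 0, 0, 0, 0, 0, 0, 0, 0, 0, 1, 1, 5] offset [-19.1  38.7] w [0.0416 0.0445]
scene n 78 drop mm 9.0 knob -0.528 hist [15, 25, 21, 23, 36, 19, 20, 14, 11, 13, 14, 13, 13, 12, 17, 16] offset [-15.4  -1.2] w [-0.0256  0.0301]
```

View pics/w5.png

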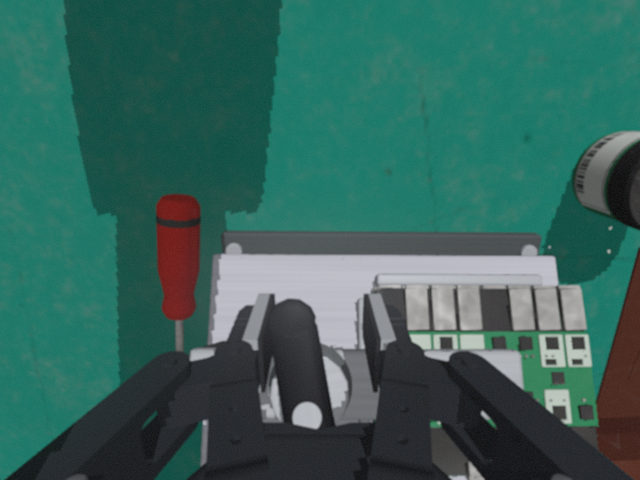

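```bash
python3 -m inch '[{"linear":[0,0.003,0],"roll":0.1},{"linear":[-0.001,0.006,0],"roll":0.2},{"linear":[-0.002,0.009,0],"roll":0.3},{"linear":[-0.004,0.012,0],"roll":0.4},{"linear":[-0.0055,0.0147,0],"roll":0.5},{"linear":[-0.0077,0.018,-0.001],"roll":0.62},{"linear":[-0.0095,0.02,-0.001],"roll":0.7},{"linear":[-0.011,0.021,-0.001],"roll":0.78},{"linear":[-0.011,0.021,-0.001],"roll":0.78},{"linear":[-0.011,0.021,-0.001],"roll":0.78}]'
python3 - <<'E'
from plan import *
s=env.sense(); print(s["clock"],s["ft_force"].round(1),s["torque"].round(2),s["grip_width"],s["joints"].round(2))
for q in (.15,.3,.4):
    D=.0083+.0031*(q+1.0)
    l,r,M=delta(*target(q,drop=D,push=.006)); print(q,round(D,4),l.round(4),round(r,3))
d=cam("wrist");cv2.imwrite("pics/w6.png",d["color"])
E
python3 wf.py
```

```text
clock: 8.8
ee_pos: [0.5125, 0.0455, 0.1275]
eef_rot: [-1.23, -2.89, 0.001]
ft_force: [-2.6, -3.8, -0.1]
grip_width: 0.0385
8.8 [-2.6 -3.8 -0.1] [-0.78  0.43  0.03] 0.038473085143747844 [-0.14  0.73 -0.07  2.    0.11  0.41  0.48]
0.15 0.0119 [-0.0016 -0.0044  0.0001] -0.159
0.3 0.0123 [-0.0018  0.     -0.0008] -0.003
0.4 0.0126 [-0.0022  0.0029 -0.0016] 0.097
wrist n 3980 drop mm 11.3 knob 0.272 hist [126, 357, 856, 2935, 115, 0, 0, 0, 0, 0, 0, 0, 0, 0, 0, 0] offset [-14.5  15.6] w [-0.0036  0.0091]
  return _methods._mean(a, axis=axis, dtype=dtype,
  ret = ret.dtype.type(ret / rcount)
wf.py:13: RuntimeWarning: Mean of empty slice.
  U,S,V=np.linalg.svd(T-T.mean(0),full_matrices=False); ang=np.arctan2(V[0,1],V[0,0]); ang=(ang+np.pi/2)%np.pi-np.pi/2
  ret = um.true_divide(
Traceback (most recent call last):
  File "wf.py", line 16, in <module>
    wfit("wrist"); wfit("top"); wfit("scene")
                   ~~~~^^^^^^^
  File "wf.py", line 13, in wfit
    U,S,V=np.linalg.svd(T-T.mean(0),full_matrices=False); ang=np.arctan2(V[0,1],V[0,0]); ang=(ang+np.pi/2)%np.pi-np.pi/2
                                                                         ~^^^^^
IndexError: index 0 is out of bounds for axis 0 with size 0
```

View pics/w6.png

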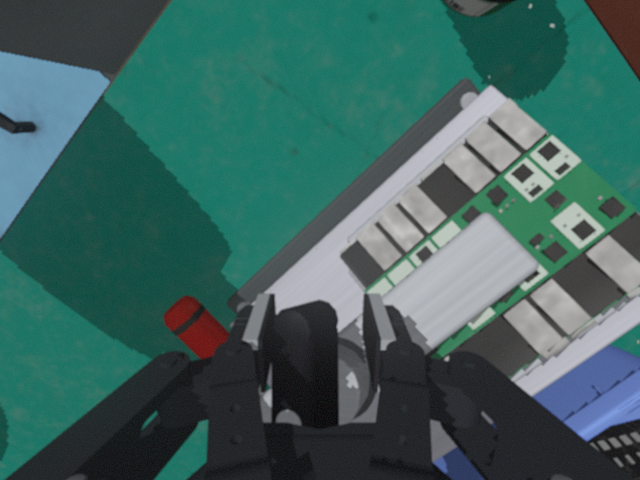

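```bash
python3 -m inch '[{"linear":[-0.001,0.002,0],"roll":0},{"linear":[-0.001,0.004,0],"roll":0},{"linear":[-0.001,0.004,0],"roll":0}]'; python3 -m inch '[{"linear":[0,0.002,0],"roll":0},{"linear":[0,0.004,0],"roll":0},{"linear":[0,0.004,0],"roll":0}]'; sed -i 's/ wfit("top"); wfit("scene")//' wf.py; python3 wf.py
```

```text
clock: 9.32
ee_pos: [0.5127, 0.0458, 0.1272]
eef_rot: [-1.23, -2.884, 0.009]
ft_force: [-6.7, -6.3, 5.0]
grip_width: 0.0386
clock: 9.7
ee_pos: [0.5126, 0.0458, 0.127]
eef_rot: [-1.23, -2.88, 0.018]
ft_force: [-6.3, -8.3, 5.8]
grip_width: 0.0386
wrist n 3822 drop mm 11.3 knob 0.272 hist [120, 369, 817, 2817, 118, 0, 0, 0, 0, 0, 0, 0, 0, 0, 0, 0] offset [-14.6  16. ] w [-0.0029  0.0093]
```

```bash
python3 -m inch '[{"linear":[0,-0.004,0],"roll":0},{"linear":[0,-0.006,0],"roll":0},{"linear":[0,-0.006,-0.01],"roll":0},{"linear":[0,-0.006,-0.03],"roll":0},{"linear":[0,-0.006,-0.06],"roll":0},{"linear":[0,-0.006,-0.1],"roll":0},{"linear":[0,-0.006,-0.14],"roll":0},{"linear":[0.05,-0.006,-0.14],"roll":0},{"linear":[0.1,-0.006,-0.14],"roll":0},{"linear":[0.1,-0.006,-0.14],"roll":0},{"linear":[0.1,-0.006,-0.14],"roll":0}]'
python3 - <<'E'
from plan import *
d=cam("top"); cv2.imwrite("pics/t7.png",cv2.resize(d["color"][150:310,200:420],(800,582)))
d=cam("scene"); cv2.imwrite("pics/s7.png",cv2.resize(d["color"][150:360,200:480],(800,600)))
from wf import wfit
wfit("scene"); wfit("top")
for n_ in ["scene","top"]:
    cam(n_)
    for t in ["jar","driver","pack","carrier"]:
        print(n_,t,[(round(q["confidence"],2),(np.array(q["at"])*[480,640]).round().tolist()) for q in env.spot_point(n_,t)[:2]])
s=env.sense(); print(s["clock"],s["ee_pos"],s["ft_force"])
E
```

```text
clock: 11.12
ee_pos: [0.4419, 0.1151, 0.2682]
eef_rot: [-1.23, -2.882, 0.016]
ft_force: [0.5, -0.5, 1.5]
grip_width: 0.0386
wrist n 1821 drop mm 11.2 knob 0.305 hist [44, 130, 381, 1306, 114, 0, 0, 0, 0, 0, 0, 0, 0, 0, 0, 0] offset [-1.7  2.4] w [-0.0076  0.0083]
scene n 155 drop mm 11.1 knob 0.323 hist [10, 28, 45, 67, 44, 5, 1, 0, 0, 0, 0, 0, 0, 0, 0, 0] offset [ 0.4 -1.9] w [-0.0096  0.0096]
top n 208 drop mm 11.6 knob 0.302 hist [9, 24, 74, 87, 44, 7, 0, 0, 0, 0, 0, 0, 0, 0, 0, 0] offset [0.7 1.2] w [-0.0065  0.009 ]
scene jar [(0.82, [258.0, 265.0])]
scene driver [(0.79, [301.0, 357.0])]
scene pack [(0.8, [344.0, 460.0])]
scene carrier [(0.57, [243.0, 215.0])]
top jar [(0.64, [270.0, 248.0])]
top driver [(0.67, [237.0, 368.0]), (0.49, [205.0, 457.0])]
top pack [(0.7, [209.0, 458.0])]
top carrier [(0.68, [297.0, 180.0])]
11.875 [0.4410256  0.1148645  0.26756676] [-0.31450182 -0.132405    1.15664388]
```

View pics/t7.png

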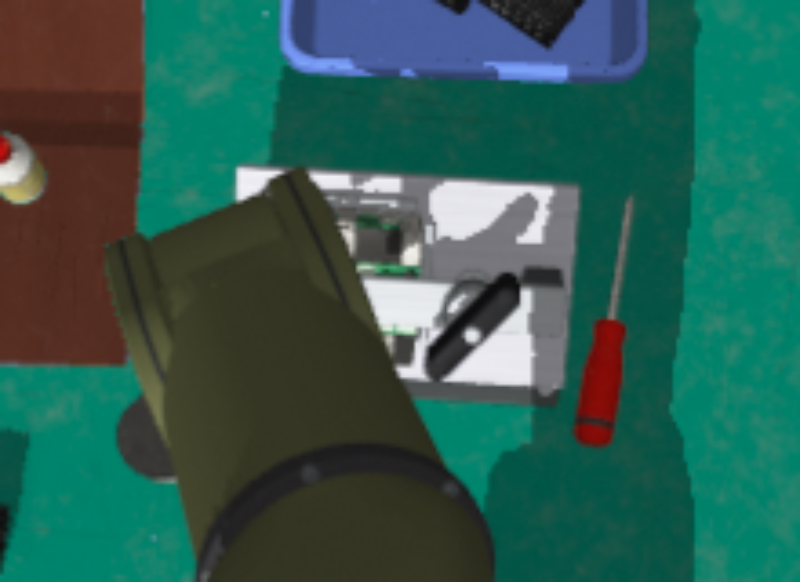

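View pics/s7.png

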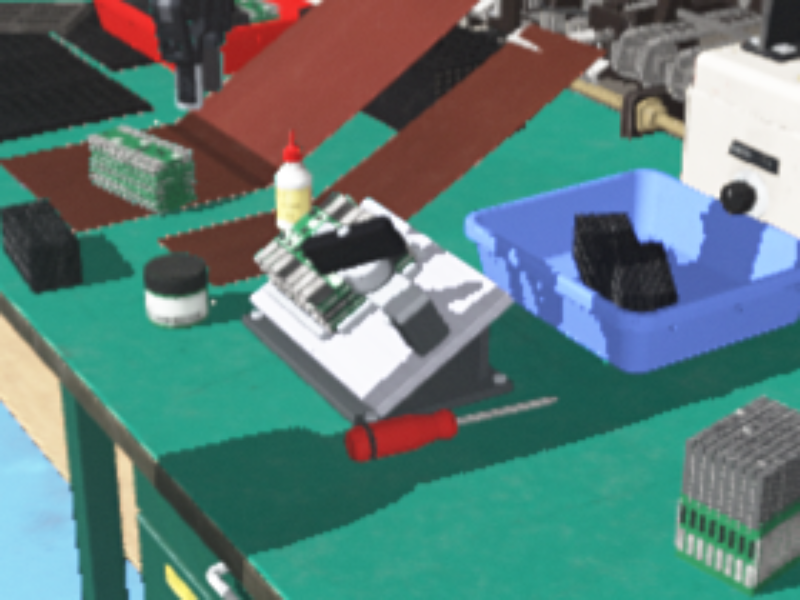

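The pictures show the knob bar at about (475, 330) in the top crop, clear of the gripper. It reads 0.30 rad, and the strap about 11.4 mm down. The bystanders are where they were, so I'm handing the job in.

```bash
python3 -c "
from rig import env
print(env.sign_off())"
```

```text
the job is handed in; nothing more can be done
None
```

The knob is back on its thread and turned forwards to its stop, with the strap down on the boards. I handed the job in at about 11.9 s of the 40 s allowed; no verdict was reported.

**What I did:** With the fingers loosely either side of the knob bar's low end, I pushed the knob backwards from about -0.17 rad to -1.13 rad. It dropped 7.5 mm by the wrist camera. I then pushed it forwards until it stopped moving and the side force rose to about 10 N. After that I backed the fingers off, lifted clear and moved away.

**Last checks:**

| Camera | Knob (rad) | Strap down (mm) |
|---|---|---|
| Wrist | 0.305 | 11.2 |
| Scene | 0.323 | 11.1 |
| Top | 0.302 | 11.6 |

- **Bystanders:** in the scene picture, the jar, driver, pack and carrier are within about 3 pixels of where they started.
- **Contact:** the gripper is clear of everything, and the force reading is about 1 N, close to its value at the start.

**Readings that disagreed:**
- The strap readings are 0.4 to 0.9 mm short of the nominal 12 mm, but all are above the 10.5 mm needed.
- While the arm hid the bar, the top camera's fits were unusable, so I relied on the wrist camera then.
- I measured the knob top at about 190 mm over the bench instead of the stated 220 mm. The top and scene cameras agreed on this.

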